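# Unstack the cultures into their holder plates

## Robot

A 7-joint arm with a two-finger parallel gripper is mounted at the origin on the work surface. World frame = base frame: x ahead of the robot, y to its left, z up, the work surface at z = 0. Lengths are in m, angles in rad, forces in N, time in s.
With the tool pointing down it reaches from about 0.425 to 0.95 m from the base axis. Payload 4.7 kg.
Tool frame: the origin (TCP) lies on the centre line of the jaws, within the pads' length; the fingertips stand manip.tips_ahead ahead of it and the grasp point (between the pads) lies 8 mm behind it (manip.tips_ahead is the distance from the TCP to the fingertips, in m); z points along the fingers, y is the line along which they close (so a half turn about z gives the same grasp; the last joint's range is limited). The gripper opens to 85 mm and grips with 20 to 120 N. Pads are 22 mm wide; open, the fingers measure 114 mm over their backs; the gripper's body (76 mm by 85 mm) begins 54 mm behind the grasp point. The pads swing forward as they close: fully open they stand 13 mm farther back than shut.
Start: joints at [-1.209, 0.469, -0.049, 1.532, 0.024, 1.141, -0.082], TCP at [0.257, 0.624, 0.203] pointing down, gripper open.
Joint ranges: [-2.59, 2.59], [-0.33, 1.99], [-1.39, 1.29], [0.1, 2.45], [-1.04, 4.18], [0.21, 1.99], [-2.66, 2.66]. Speed limits (rad/s): [2.57, 2.57, 3.14, 3.14, 3.14, 3.14, 3.14].

## Interface

Orientations are given as a 3x3 rotation matrix whose columns are the frame's x, y, z axes.
In Python, from plant import manip, kin, viewer gives the robot as it stands. The module is installed in compiled form; this text tells all that it offers. Calls block until the motion is done:
- manip.reach(position, orientation): joint-space move of the TCP to a pose.
- manip.movel(position, rot=None, speed=0.15, until_force=None): straight line of the TCP; rot=None keeps the orientation; speed is the mean speed in m/s. With until_force (N) it stops when the force on the tool has changed by that much, and returns True; else False.
- manip.move_j(angles): joint-space move.
- manip.let_go() and manip.grab(newtons=None): open the fingers fully, or close them until they stop; newtons is the grip in N (None keeps the last).
- manip.pause(seconds).
- kin.inverse_kinematics(position, orientation): joint angles nearest the present ones, or None.
- manip.get_obs(): the state.
- viewer.capture(name): name is "scene" or "top"; returns a dict with "img" (384x512x3 uint8, red, green, blue), "range_z" (384x512 float32, m along the optical axis (not along the pixel's ray), 0 where there is no reading), "fx", "fy", "cx", "cy" (pixels), "rvec" (rotation vector, rad) and "tvec" (3), from world to camera coordinates, as OpenCV has them. Camera axes: x right, y down, z forward; pixel columns grow to the right and rows downward; lengths in m; the calibration is good to about 2 mm. A picture is of the moment at which its call begins.
A pose or a line that the arm cannot do raises manip.Unreachable and nothing moves.
- manip.hand_in(): hands the job in; it is judged then, once.
The state is a dict: "t": time; "joint_pos": joint angles; "joint_vel": joint speeds; "effort": joint torques, N m; "ee_pos": TCP position; "tcp_rot": TCP orientation; "ft_force": force on the tool from outside, world axes, zero at the start; "ft_torque": the same for the moment, N m; "finger_gap": opening from 0.0 (shut) to 1.0 (fully open); "gripper_force": force on a finger pad.
Only numpy, scipy, OpenCV 4.12 (cv2) and the standard library are available. Lean on these libraries where they do the work, as an engineer would, in place of code of your own. Each camera call takes 0.05 s, during which the arm holds its last target. There are 200 camera calls.

## Task

Take the stack of cultures apart from the top down, setting each piece in its own holder plate before you lift the next: the vial in the plate with the smallest recess, then the small dish in the next larger, the medium dish in the next, and the large dish in the plate with the largest recess. Each must end upright and flat on the floor of its recess, let go; keep everything level and set it down, don't drop it. Leave the bottle and the tip box where they stand.

Things in the scene. Friction and masses are not known exactly. Their poses are not given: they have to be found in the camera images.
- vial: Upright screw-cap vial, 20 mm across and 45 mm high, straight sides, amber body with a black cap 14 mm high, about 25 g; at the start it stands on top of the stack, on the small dish. Origin: centre of its underside; z up through the cap.
- dish_small: Closed round culture dish with a flat lid, 34 mm across and 18 mm high, a plain disc with straight sides: white lid edge, amber jelly showing through the lid; third from the bottom of the stack, on the medium dish and under the vial. Origin: centre of its underside; z up through the lid; under 70 g.
- dish_medium: Closed round culture dish with a flat lid, 50 mm across and 18 mm high, a plain disc with straight sides: white lid edge, amber jelly showing through the lid; second in the stack, on the large dish. Origin: centre of its underside; z up through the lid; under 70 g.
- dish_large: Closed round culture dish with a flat lid, 66 mm across and 18 mm high, a plain disc with straight sides: white lid edge, amber jelly showing through the lid; the bottom of the stack, standing on the bench. Origin: centre of its underside; z up through the lid; under 70 g.
- holder_vial: Square aluminium plate, 100 x 100 mm and 10 mm thick, fixed to the bench, turned a little about the vertical; in its middle a round recess 34 mm across and 5 mm deep with a black floor, for the vial: the smallest of the four recesses. Origin: centre of the plate's underside, on the bench; z up: the recess floor is at z = 5 mm, the plate's top at 10 mm.
- holder_small: Square aluminium plate, 100 x 100 mm and 10 mm thick, fixed to the bench, turned a little about the vertical; in its middle a round recess 48 mm across and 5 mm deep with a black floor, for the small dish: the second smallest recess. Origin: centre of the plate's underside, on the bench; z up: the recess floor is at z = 5 mm, the plate's top at 10 mm.
- holder_medium: Square aluminium plate, 100 x 100 mm and 10 mm thick, fixed to the bench, turned a little about the vertical; in its middle a round recess 64 mm across and 5 mm deep with a black floor, for the medium dish: the second largest recess. Origin: centre of the plate's underside, on the bench; z up: the recess floor is at z = 5 mm, the plate's top at 10 mm.
- holder_large: Square aluminium plate, 100 x 100 mm and 10 mm thick, fixed to the bench, turned a little about the vertical; in its middle a round recess 80 mm across and 5 mm deep with a black floor, for the large dish: the largest recess. Origin: centre of the plate's underside, on the bench; z up: the recess floor is at z = 5 mm, the plate's top at 10 mm.
- media_bottle: Bystander: glass medium bottle half full of amber medium with a blue cap, 86 mm across and 210 mm high, loose on the bench to the robot's far left. Origin: centre of its underside.
- tip_box: Bystander: blue box of white pipette tips, 85 x 120 mm (its x, y) and 53 mm high, loose on the bench to the robot's far right. Origin: centre of its underside.
Mind the look-alikes: they are no part of the job. What is shaped like the vial but turquoise or white is not meant.

How it is judged:
By the outcome, as a careful person would: the job done as asked, in the order asked, and still so for the second after the job is handed in, with the robot touching nothing.
It also fails if it takes over 118 s, if anything falls off the work surface, if the arm or the gripper's body presses on something with over 40 N, if the wrist force passes 120 N, or if a joint passes its speed limit or range.

## Working session

There is one attempt and no reset: what is moved stays moved. The work goes in short steps, each a Python script; the robot and the scene stay as the last script left them, time stands still between calls to the robot, and variables do not carry over. Pictures are saved under pics/ and viewed, at most 14 in all, crops included, and the job is handed in when it is done.

```bash
mkdir -p pics
python3 - <<'E'
from plant import manip,kin,viewer
import cv2,numpy as np
for n in("scene","top"):
    c=viewer.capture(n); cv2.imwrite(f"pics/{n}0.png",cv2.resize(c["img"][:,:,::-1],(800,600),interpolation=cv2.INTER_CUBIC)); np.savez(f"{n}0.npz",**c)
    R=cv2.Rodrigues(np.array(c["rvec"]))[0]; print(n,c["fx"],c["fy"],c["cx"],c["cy"],-R.T@np.ravel(c["tvec"]),R[2])
print(manip.tips_ahead); o=manip.get_obs(); print(o["t"],o["tcp_rot"],o["ft_force"],o["finger_gap"])
E
```

```text
scene 416.00239791080935 416.00239791080935 246.9764209804177 191.19545906968773 [ 1.14616042 -0.68513576  0.71741181] [-0.50203872  0.62598159 -0.59674464]
top 404.77405556276113 404.77405556276113 267.5985001321107 187.93410646703563 [0.43181186 0.02826296 1.00113428] [ 0.15584749 -0.00150432 -0.98777998]
0.011
0.1 [[-9.24631350e-01  3.80862851e-01 -5.97132105e-04]
 [ 3.80863311e-01  9.24629880e-01 -1.65024552e-03]
 [-7.63910265e-05 -1.75329445e-03 -9.99998460e-01]] [ 0.93157768 -0.86554579 -0.15835593] 1.0003389414278456
```

View pics/scene0.png

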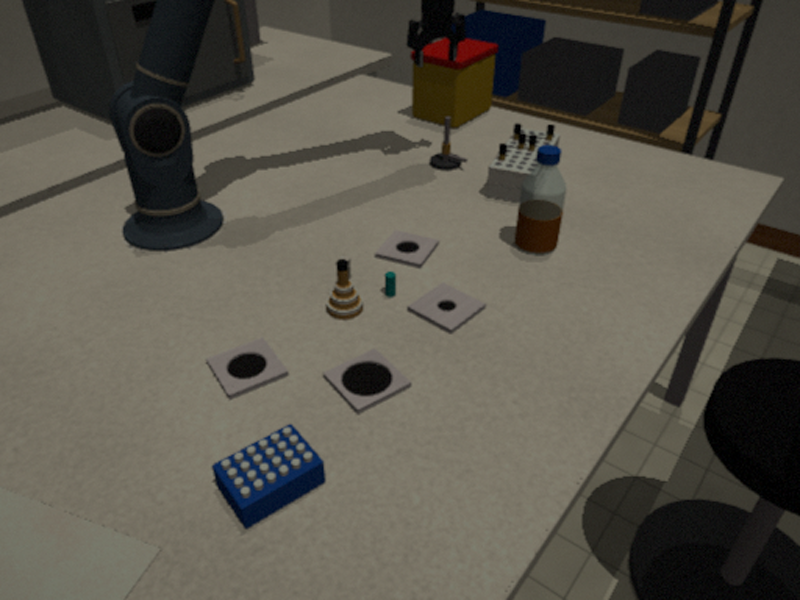

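View pics/top0.png

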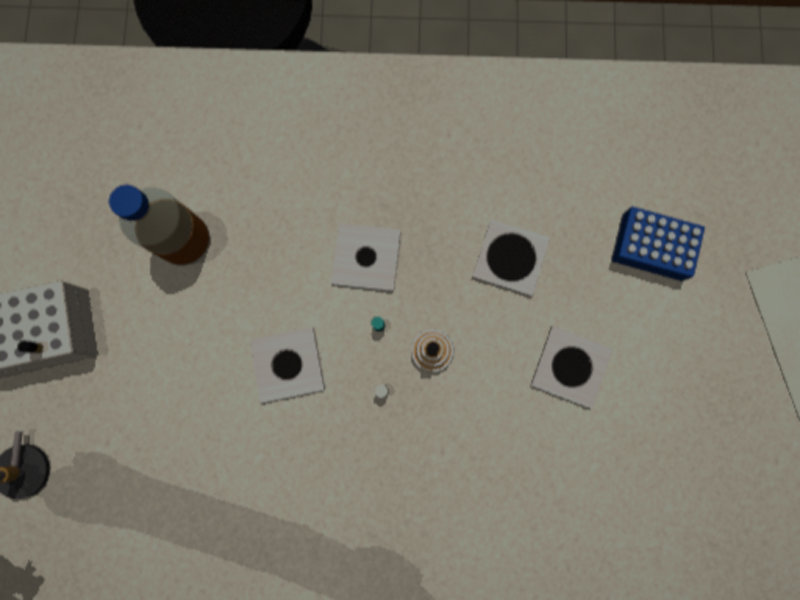

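The scene view (800x600) shows the stack at (344,290) and recesses at vial (447,305), small (407,247), medium (247,366) and large (367,378). In the top view the stack is at (432,350), with recesses at vial (366,257), small (287,364), medium (572,366) and large (511,257). The lookalikes are teal (378,324) and white (381,392).

```bash
cat > m.py <<'E'
import numpy as np,cv2
from scipy.optimize import least_squares
def load(n):
    c=dict(np.load(n)); R=cv2.Rodrigues(c["rvec"])[0]; K=np.array([[c["fx"],0,c["cx"]],[0,c["fy"],c["cy"]],[0,0,1.]])
    return c,R,np.ravel(c["tvec"]),K
def cloud(n):
    c,R,t,K=load(n); z=c["range_z"]; v,u=np.mgrid[:384,:512]
    P=np.stack([(u-c["cx"])*z/c["fx"],(v-c["cy"])*z/c["fy"],z],-1)
    W=(P-t)@R; W[z==0]=9; return W
def blob(img,p,w=30):
    x,y=[int(round(q/1.5625)) for q in p]
    g=cv2.GaussianBlur(cv2.cvtColor(img,cv2.COLOR_RGB2GRAY),(3,3),0); m=(g<60).astype(np.uint8)
    n,l,s,ce=cv2.connectedComponentsWithStats(m); return ce[l[y,x]],s[l[y,x]][4]
def tri(views):
    A=[]
    for (c,R,t,K),p in views:
        P=K@np.c_[R,t]; A+= [p[0]*P[2]-P[0],p[1]*P[2]-P[1]]
    X=np.linalg.svd(np.array(A))[2][-1]; return X[:3]/X[3]
def circ(p,r):
    return least_squares(lambda q:np.hypot(*(p-q).T)-r,p.mean(0),loss='soft_l1',f_scale=.001)
E
python3 - <<'E'
from m import *
S=load("scene0.npz");T=load("top0.npz")
for n,a,b in [("vial",(447,305),(366,257)),("small",(407,247),(287,364)),("medium",(247,366),(572,366)),("large",(367,378),(511,257))]:
    (p,k),(q,l)=blob(S[0]["img"],a),blob(T[0]["img"],b); W=cloud("top0.npz")[int(q[1]),int(q[0])]
    print(n,k,l,tri([(S,p),(T,q)]).round(4),W.round(4))
Ws=[cloud("scene0.npz"),cloud("top0.npz")]
c0=Ws[1][int(350/1.5625),int(432/1.5625)];print("cap",c0)
for n,W in zip("st",Ws):
    P=W.reshape(-1,3);P=P[np.hypot(*(P[:,:2]-c0[:2]).T)<.05]
    print(n,np.histogram(P[:,2],np.arange(-.006,.11,.004))[0])
    for a,b,r in((.07,.11,.01),(.04,.06,.017),(.023,.038,.025),(.004,.02,.033)):
        Q=P[(P[:,2]>a)&(P[:,2]<b)]; print(a,len(Q),Q.mean(0).round(4),np.percentile(Q,[2,98],axis=0).round(4).tolist())
for b in((378,324),(381,392)): print(Ws[1][int(b[1]/1.5625),int(b[0]/1.5625)].round(3))
for n,W in(("scene",Ws[0]),("top",Ws[1])):
    im=S[0]["img"] if n=="scene" else T[0]["img"]
    x,y=(220,186) if n=="scene" else (276,224)
    cv2.imwrite(f"pics/c_{n}.png",cv2.resize(im[y-28:y+28,x-28:x+28,::-1],None,fx=10,fy=10,interpolation=cv2.INTER_CUBIC))
E
cd pics; python3 -c "
import cv2,numpy as np
cv2.imwrite('c0.png',cv2.resize(np.hstack([cv2.imread('c_scene.png'),cv2.imread('c_top.png')]),(800,400)))"
```

```text
vial 50 110 [0.6467 0.1127 0.0062] [0.6498 0.1153 0.0064]
small 75 260 [0.4712 0.2291 0.006 ] [0.4718 0.2303 0.0065]
medium 306 479 [ 0.4796 -0.217   0.0062] [ 0.4812 -0.2151  0.0043]
large 536 717 [ 0.6526 -0.1212  0.0055] [ 0.6529 -0.118   0.0094]
cap [0.49348356 0.00605474 0.0982299 ]
s [ 41 174  29  25  27  59  58  16  22  38  57  15  15  14  36  17  12   6
   8  12   5   9  10   8  10  15  15   0]
0.07 84 [ 0.5003 -0.0034  0.0876] [[0.4894, -0.0107, 0.0708], [0.5078, 0.0099, 0.0999]]
0.04 95 [ 0.5053 -0.0063  0.05  ] [[0.4873, -0.0179, 0.0407], [0.5167, 0.013, 0.0586]]
0.023 128 [ 0.508  -0.0114  0.0325] [[0.4768, -0.0262, 0.024], [0.5239, 0.0172, 0.0377]]
0.004 172 [ 0.5131 -0.0159  0.014 ] [[0.4755, -0.0342, 0.0044], [0.5316, 0.024, 0.0196]]
t [ 23 451 236   5   3  58 147  24   1  11 111  54   2   5  15  71   4   1
   2   2   1   0   2   0   2   6  47   7]
0.07 67 [0.4972 0.0054 0.0983] [[0.4886, -0.0027, 0.0746], [0.5068, 0.0143, 0.1028]]
0.04 107 [0.4985 0.0043 0.0538] [[0.4814, -0.0113, 0.0403], [0.5153, 0.021, 0.0587]]
0.023 135 [0.4986 0.0019 0.035 ] [[0.4764, -0.0218, 0.0231], [0.5239, 0.0263, 0.0379]]
0.004 201 [0.4936 0.0062 0.0147] [[0.4532, -0.0359, 0.0041], [0.5307, 0.0472, 0.0199]]
[0.535 0.089 0.046]
[0.435 0.08  0.046]
```

View pics/c0.png

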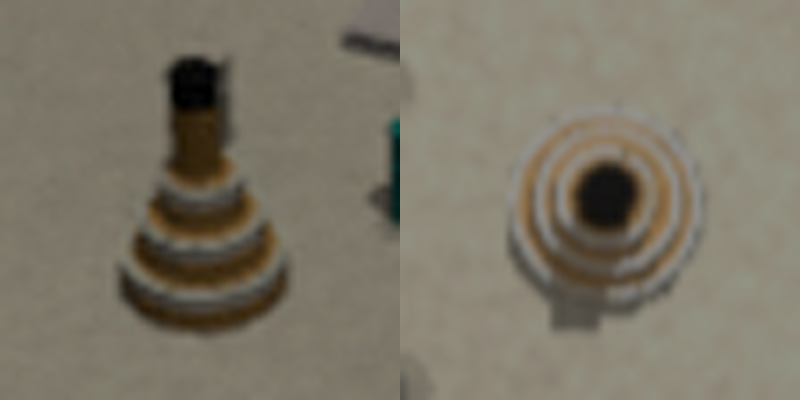

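The crop pair shows the black cap at scene (193,80) and top (605,195). The rings are nearly concentric, so the stack is tidy. I'll refine with the depth, check what's reachable, and hover over the vial.

Run:
```python
from m import *
from plant import manip,kin,viewer
S=load("scene0.npz");T=load("top0.npz")
H={"vial":(.648,.114,.05),"small":(.4715,.2295,.05),"medium":(.480,-.216,.05),"large":(.6527,-.119,.05)}
def rp(V,p,z):
    c,R,t,K=V; d=R.T@np.linalg.inv(K)@[p[0],p[1],1]; o=-R.T@t; return (o+d*(z-o[2])/d[2])[:2]
for (n,h),b in zip(H.items(),((366,257),(287,364),(572,366),(511,257))):
    out=[rp(T,blob(T[0]["img"],b)[0],.005)]
    for V,f in((S,"scene0.npz"),(T,"top0.npz")):
        W=cloud(f); m=((W[...,2]>.0055)&(W[...,2]<.016)&(np.abs(W[...,:2]-h[:2]).max(-1)<.075)).astype(np.uint8)
        m=cv2.medianBlur(m,3); cs=cv2.findContours(m,0,1)[0]; c=max(cs,key=cv2.contourArea)
        q=np.float32([rp(V,p,.01) for p in c[:,0]]); r=cv2.minAreaRect(q); out+=[np.array(r[0]),np.array(r[1])]
    print(n,[o.round(4).tolist() for o in out])
for f in("scene0.npz","top0.npz"):
    P=cloud(f).reshape(-1,3);P=P[np.hypot(*(P[:,:2]-[.498,.002]).T)<.045]
    for a,b,r in((.06,.095,.01),(.039,.0505,.017),(.021,.0325,.025),(.005,.0145,.033)):
        Q=P[(P[:,2]>a)&(P[:,2]<b)]
        if f[0]=="s": print(r,circ(Q[:,:2],r).x.round(4))
    if f[0]=="t":
        for a,r in((.099,.01),(.054,.017),(.036,.025),(.018,.033)):
            Q=P[(P[:,2]>a-.004)];Q=Q[np.abs(Q[:,2]-a)<.004]; e=cv2.minEnclosingCircle(np.float32(Q[:,:2]*1000)); print(r,"top",e)
R=np.array([[0,1,0],[1,0,0],[0,0,-1.]])
for n,h in list(H.items())+[("st",(.498,.002,.02))]:
    for z in(.02,.2): 
        q=kin.inverse_kinematics([h[0],h[1],z],R); print(n,z,None if q is None else np.round(q,2))
manip.reach([.498,.002,.2],R); manip.grab(20); print("shut",manip.tips_ahead,manip.get_obs()["finger_gap"])
c=viewer.capture("scene");cv2.imwrite("pics/a.png",c["img"][100:240,150:310,::-1]); np.savez("shut.npz",**c)
manip.let_go(); print("open",manip.tips_ahead,manip.get_obs()["t"])
c=viewer.capture("scene");cv2.imwrite("pics/b.png",c["img"][100:240,150:310,::-1]); np.savez("open.npz",**c)
cv2.imwrite("pics/ab.png",cv2.resize(np.hstack([cv2.imread("pics/a.png"),cv2.imread("pics/b.png")]),(800,350),interpolation=cv2.INTER_CUBIC))
for f in("shut.npz","open.npz"):
    W=cloud(f);P=W[(np.abs(W[...,:2]-[.498,.002]).max(-1)<.08)&(W[...,2]>.12)&(W[...,2]<.4)]; print(f,np.sort(P[:,2])[[5,20,40]])
```

```text
vial [[0.6478, 0.1134], [0.6486, 0.1048], [0.1034, 0.1029], [0.6476, 0.1131], [0.1004, 0.1008]]
small [[0.4718, 0.2299], [0.4742, 0.2204], [0.1015, 0.1058], [0.4728, 0.2293], [0.1003, 0.1011]]
medium [[0.4802, -0.2166], [0.4826, -0.2212], [0.101, 0.1049], [0.4808, -0.2148], [0.1012, 0.1008]]
large [[0.6534, -0.1206], [0.6541, -0.126], [0.1014, 0.1031], [0.6535, -0.1198], [0.1001, 0.1016]]
0.01 [0.4962 0.0008]
0.017 [0.4978 0.0006]
0.025 [ 0.4987 -0.0007]
0.033 [ 0.4984 -0.0009]
0.01 top ((497.9017333984375, 5.229740619659424), 9.547380447387695)
0.017 top ((499.68255615234375, 4.3859405517578125), 16.75064468383789)
0.025 top ((499.9172668457031, 3.12278413772583), 24.84442901611328)
0.033 top ((499.4700012207031, 4.079038143157959), 32.77821350097656)
vial 0.02 [-0.52  0.66  0.41  1.75 -0.35  0.81  0.06]
vial 0.2 [-0.57  0.47  0.48  1.6  -0.23  1.13 -0.04]
small 0.02 [-0.76  0.48  0.29  2.06 -0.22  0.63 -0.32]
small 0.2 [-0.83  0.23  0.35  1.91 -0.09  1.02 -0.44]
medium 0.02 [-0.4   0.72  1.04  2.08 -0.86  0.85  1.16]
medium 0.2 [-0.41  0.31  0.94  1.93 -0.29  1.05  0.66]
large 0.02 [-0.22  0.69  0.49  1.73 -0.41  0.83  0.46]
large 0.2 [-0.32  0.51  0.65  1.6  -0.33  1.15  0.4 ]
st 0.02 [-0.41  0.46  0.4   2.13 -0.31  0.61  0.21]
st 0.2 [-0.57  0.19  0.55  1.97 -0.12  1.01  0.04]
shut 0.011 0.0038759808263363164
open 0.011 4.075
shut.npz [0.23006285 0.2362814  0.24105065]
open.npz [0.24210512 0.24607875 0.25025905]
```

View pics/ab.png

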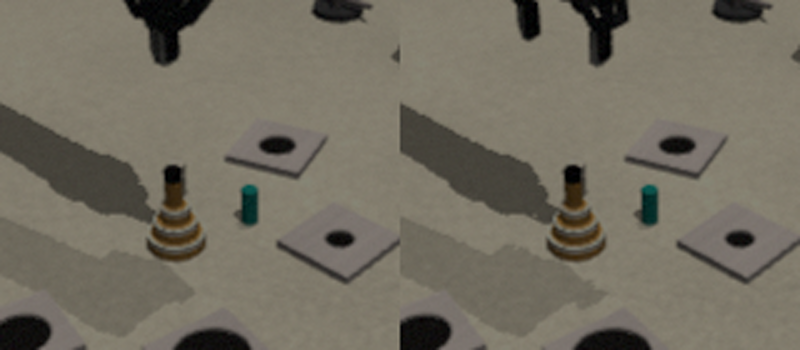

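Left (shut), the fingertips are at crop (163,62). Right (open), they are at (530,38) and (600,64). I'll check these against the projected tip height.

Run:
```python
from m import *
from plant import manip
o=manip.get_obs();print(o["ee_pos"],o["tcp_rot"].round(3) if hasattr(o["tcp_rot"],"round") else o["tcp_rot"],o["ft_force"])
for f in("shut.npz","open.npz"):
    V=load(f)
    for z in(.189,.2,.23): print(z,cv2.projectPoints(np.array([[.498,.002,z]]),V[0]["rvec"],V[0]["tvec"],V[3],None)[0].ravel().round(1))
    W=cloud(f)
    g=V[0]["img"].max(-1)[90:130,195:260]; 
    ys,xs=np.where(g<45); ys+=90;xs+=195
    for y in range(106,130,2):
        s=xs[ys==y]; 
        if len(s): print(y,s.min(),s.max(),W[y,(s.min()+s.max())//2].round(3), W[y,s.min()+1].round(3))
```

```text
[0.49799124 0.00199593 0.20000291] [[ 0.  1.  0.]
 [ 1. -0.  0.]
 [ 0.  0. -1.]] [0.41626146 1.24715457 0.19072936]
0.189 [216.8 138.1]
0.2 [216.5 134.3]
0.23 [215.9 123.8]
106 204 228 [ 0.513 -0.009  0.287] [ 0.476 -0.009  0.276]
108 208 227 [ 0.512 -0.006  0.28 ] [ 0.492 -0.013  0.277]
110 209 223 [ 0.513 -0.01   0.277] [ 0.492 -0.009  0.27 ]
112 210 220 [ 0.51  -0.011  0.271] [ 0.494 -0.008  0.265]
114 210 220 [ 0.505 -0.006  0.262] [ 0.498 -0.013  0.263]
116 211 220 [ 0.507 -0.008  0.258] [ 0.499 -0.011  0.257]
118 211 220 [ 0.504 -0.006  0.251] [ 0.499 -0.011  0.252]
120 211 220 [ 0.504 -0.007  0.246] [ 0.498 -0.011  0.246]
122 212 220 [ 0.508 -0.007  0.242] [ 0.497 -0.007  0.239]
124 212 218 [ 0.504 -0.008  0.235] [ 0.501 -0.011  0.236]
0.189 [216.8 138.1]
0.2 [216.5 134.3]
0.23 [215.9 123.8]
106 198 240 [0.101 0.447 0.   ] [ 0.455 -0.009  0.27 ]
108 198 240 [0.113 0.434 0.   ] [ 0.456 -0.011  0.266]
110 198 236 [ 0.116  0.419 -0.002] [ 0.457 -0.013  0.262]
112 199 233 [0.128 0.399 0.001] [ 0.454 -0.007  0.253]
114 199 233 [ 0.138  0.388 -0.001] [ 0.454 -0.007  0.248]
116 226 233 [ 0.55  -0.006  0.27 ] [ 0.547 -0.01   0.271]
118 226 233 [ 0.552 -0.008  0.266] [ 0.547 -0.01   0.266]
120 227 233 [ 0.553 -0.007  0.261] [ 0.547 -0.006  0.259]
122 227 233 [ 0.553 -0.007  0.256] [ 0.548 -0.008  0.254]
124 227 231 [ 0.549 -0.006  0.249] [ 0.547 -0.008  0.249]
```

The image puts the shut fingertips near z≈0.231 with the TCP at 0.200, but the text says they should be at 0.189. I'll settle it with a gentle touch on free bench.

Run:
```python
from m import *
from plant import manip
manip.movel([.6,0,.2]); manip.grab(20); manip.movel([.6,0,.06],speed=.15)
try:
    r=manip.movel([.6,0,-.04],speed=.025,until_force=4); o=manip.get_obs();print(r,o["ee_pos"],o["ft_force"],o["t"])
except manip.Unreachable as e: print("unreach",e)
manip.movel([.6,0,.15]); print(manip.get_obs()["t"],manip.get_obs()["ft_force"])
```

```text
True [ 6.00018735e-01  1.50490824e-05 -2.85485813e-02] [0.52054278 1.04537397 4.82292099] 9.8667
11.2083 [ 0.11116439 -0.12676375 -0.22186304]
```

Confirmed: the shut tips are 28.5 mm behind the TCP along the tool axis, so I'll use that measured value. Now the vial.

```bash
cat > pp.py <<'E'
from m import *
from plant import manip,kin,viewer
R=np.array([[0,1,0],[1,0,0],[0,0,-1.]])
#        pick xy, place xy, diameter, bottom z, tip above bottom
J={"vial":((.497,.003),(.6470,.1112),.020,.054,.012),
"small":((.4985,.0025),(.4717,.2276),.034,.036,.007),
"medium":((.499,.001),(.4797,-.2175),.050,.018,.007),
"large":((.499,.0015),(.6527,-.1222),.066,0,.007)}
def tcpz(d,b,t): return b+t-.0285-.013*(d/.085)**2
def st(s):
    o=manip.get_obs(); print(s,"t%.1f"%o["t"],"z%.4f"%o["ee_pos"][2],"gap %.1f"%(85*o["finger_gap"]),"gf",np.round(o["gripper_force"],1),"f",np.round(o["ft_force"],1),flush=True)
def pick(n,up=.15):
    p,h,d,b,t=J[n]; z=tcpz(d,b,t)
    manip.movel([*p,up],R,speed=.3); manip.let_go(); manip.movel([*p,z+.03],speed=.2); manip.movel([*p,z],speed=.06); manip.pause(.2); st("at")
    manip.grab(25); manip.pause(.3); st("grip"); manip.movel([*p,z+.02],speed=.05); manip.movel([*p,up],speed=.2); st("up")
def place(n,up=.15):
    p,h,d,b,t=J[n]; z=tcpz(d,.005,t)
    manip.movel([*h,up],speed=.3); manip.movel([*h,z+.012],speed=.2); manip.pause(.3); st("pre")
    r=manip.movel([*h,z-.003],speed=.02,until_force=2.5); st(f"down {r} expected {z:.4f}")
    manip.let_go(); manip.pause(.2); manip.movel([*h,z+.03],speed=.08); manip.movel([*h,up],speed=.3); st("free")
def snap(f):
    c=viewer.capture("scene");t=viewer.capture("top"); np.savez(f+"s.npz",**c);np.savez(f+"t.npz",**t)
    a=c["img"][100:300,100:340];b=t["img"][120:280,140:410]
    cv2.imwrite(f"pics/{f}.png",np.hstack([cv2.resize(a,(400,333)),cv2.resize(b,(400,333))])[:,:,::-1])
E
python3 - <<'E'
from pp import *
for n,(p,h,d,b,t) in J.items():
    for q,z in((p,tcpz(d,b,t)),(h,tcpz(d,.005,t)-.003)): 
        if kin.inverse_kinematics([*q,z],R) is None: print("noik",n,q,z)
pick("vial"); snap("v1")
E
```

```text
at t13.9 z0.0371 gap 85.1 gf 0.0 f [-0.3  0.5  0.1]
grip t14.8 z0.0369 gap 19.1 gf 25.4 f [-0.6  0.2  1.9]
up t16.0 z0.1492 gap 19.2 gf 25.3 f [ 0.3 -1.1 -0.5]
```

View pics/v1.png

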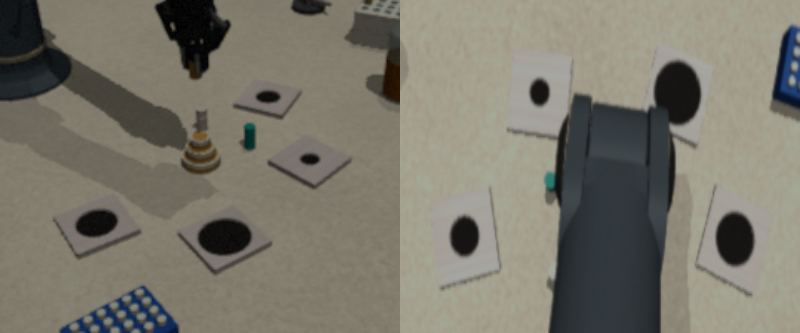

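The vial is held upright at (195,70), with the three dishes still stacked at (200,150). Placing it now.

Run:
```python
from pp import *
place("vial"); manip.movel([.55,.0,.15],speed=.3) if False else None
pick("small"); snap("v2")
```

```text
pre t18.0 z0.0007 gap 18.9 gf 25.3 f [-0.4 -0.3  0.6]
down True expected -0.0122 t18.6 z-0.0121 gap 19.0 gf 25.5 f [-0.6  0.5  4.7]
free t20.6 z0.1502 gap 85.0 gf 0.0 f [-0.2  0.2 -0.6]
at t23.1 z0.0127 gap 84.9 gf 0.0 f [0.9 0.2 0.3]
grip t24.0 z0.0126 gap 32.8 gf 24.8 f [-0.7 -0.   5.8]
up t25.3 z0.1490 gap 32.2 gf 24.9 f [-1.1 -0.3 -0.9]
```

View pics/v2.png

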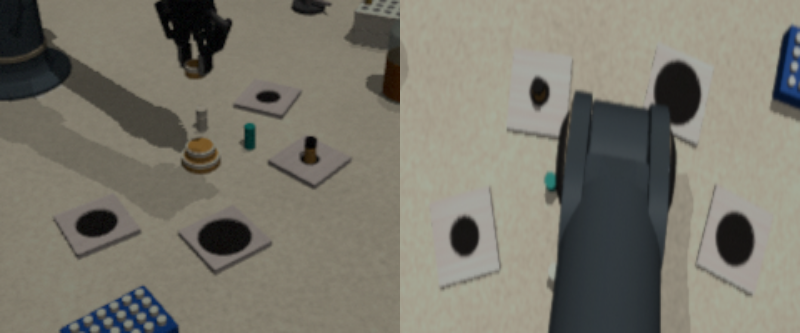

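The vial stands in its recess at (310,150). The small dish is held at (195,68). The 5.8 N during the grip suggests a tip may have brushed something, so I'll check the dish's level close up.

Run:
```python
from m import *
V=load("v2s.npz"); im=V[0]["img"]
cv2.imwrite("pics/v2c.png",np.hstack([cv2.resize(im[y:y+50,195:245],(400,400),interpolation=cv2.INTER_CUBIC) for y in (115,165)])[:,:,::-1])
W=cloud("v2s.npz");P=W.reshape(-1,3)
P=P[np.hypot(*(P[:,:2]-[.499,.0015]).T)<.04];P=P[P[:,2]<.1]
for a,b,r in((.021,.0325,.025),(.005,.0145,.033)):
    Q=P[(P[:,2]>a)&(P[:,2]<b)];print(r,circ(Q[:,:2],r).x.round(4))
```

```text
0.025 [ 0.4986 -0.0013]
0.033 [ 0.4983 -0.0007]
```

View pics/v2c.png

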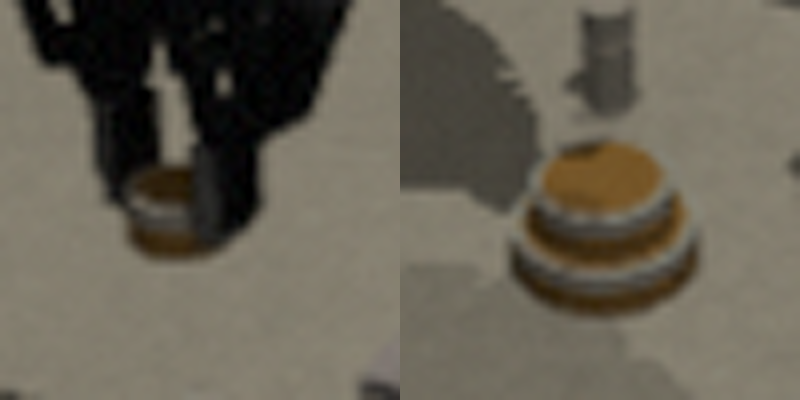

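The dish is held level at (170,215), and the two remaining dishes are undisturbed at (600,230). Placing it.

Run:
```python
from pp import *
place("small"); pick("medium"); snap("v3")
```

```text
pre t27.5 z-0.0058 gap 32.6 gf 24.9 f [ 0.1 -0.5  0. ]
down True expected -0.0186 t28.1 z-0.0184 gap 32.7 gf 25.2 f [-1.2 -0.   4.4]
free t30.0 z0.1499 gap 84.8 gf 0.0 f [-0.2  0.8 -0.7]
at t32.8 z-0.0077 gap 85.2 gf 0.0 f [-0.8 -0.1 -0.3]
grip t33.5 z-0.0077 gap 48.8 gf 25.6 f [-1.   0.5  5.6]
up t34.9 z0.1490 gap 48.4 gf 25.9 f [-0.8  0.4 -0.5]
```

View pics/v3.png

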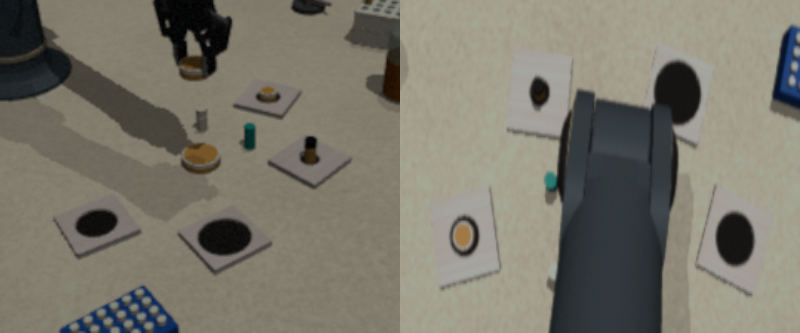

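The small dish sits in its recess (scene (268,93), top (463,236)), the medium dish is held level at (195,68), and the large dish is on the bench at (200,157). Continuing.

Run:
```python
from pp import *
place("medium"); pick("large"); snap("v4")
```

```text
pre t37.1 z-0.0083 gap 48.5 gf 25.9 f [-0.1  0.2 -0.5]
down True expected -0.0210 t37.7 z-0.0206 gap 48.6 gf 26.3 f [-0.9  0.5  5.4]
free t39.5 z0.1500 gap 85.1 gf 0.0 f [ 0.1 -0.7 -0.4]
at t42.3 z-0.0291 gap 85.4 gf 0.0 f [ 0.2 -0.5 -0.2]
grip t42.9 z-0.0290 gap 64.6 gf 27.3 f [-1.4  0.2  5.9]
up t44.4 z0.1490 gap 64.7 gf 27.8 f [-0.2  0.1 -0.6]
```

View pics/v4.png

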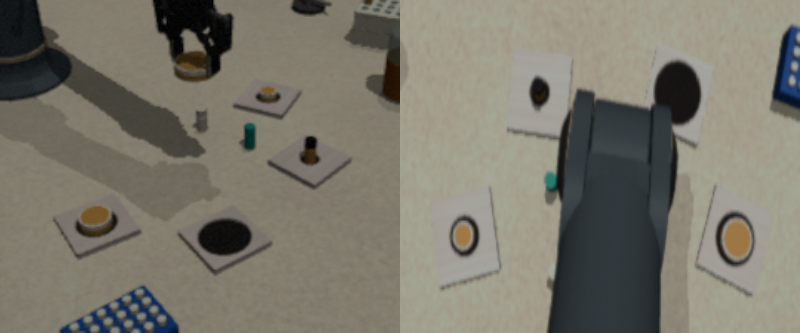

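The medium dish is in its recess (scene (96,217), top (736,238)), and the large dish is held at (195,65). I'll place it, back off toward the start, and check everything.

Run:
```python
from pp import *
place("large"); manip.movel([.6527,-.1222,.25],speed=.3)
manip.move_j([-1.209,0.469,-0.049,1.532,0.024,1.141,-0.082]); manip.pause(.3); st("home"); snap("v5")
W=cloud("v5t.npz");P=W.reshape(-1,3)
for n,(p,h,d,b,t) in J.items():
    Q=P[np.hypot(*(P[:,:2]-h).T)<.045]; hz=.05 if n=="vial" else .023; Q=Q[np.abs(Q[:,2]-hz)<.005]
    A=np.c_[Q[:,:2]-Q[:,:2].mean(0),np.ones(len(Q))]; k=np.linalg.lstsq(A,Q[:,2],rcond=None)[0]
    print(n,len(Q),Q.mean(0).round(4),"tilt",k[:2].round(3))
```

```text
pre t46.6 z-0.0115 gap 64.4 gf 27.8 f [ 0.1  0.8 -0.5]
down True expected -0.0243 t47.2 z-0.0239 gap 64.3 gf 28.1 f [-1.5 -0.1  5.2]
free t48.9 z0.1500 gap 84.9 gf 0.0 f [-1.3  0.6 -0.5]
home t52.6 z0.2026 gap 85.0 gf 0.0 f [-0.8  0.2 -0.9]
vial 55 [0.6471 0.1132 0.0505] tilt [ 0.036 -0.062]
small 159 [0.4724 0.2284 0.0244] tilt [0.01  0.033]
medium 342 [ 0.4802 -0.2142  0.0242] tilt [ 0.009 -0.011]
large 543 [ 0.6524 -0.1193  0.024 ] tilt [ 0.006 -0.004]
```

View pics/v5.png

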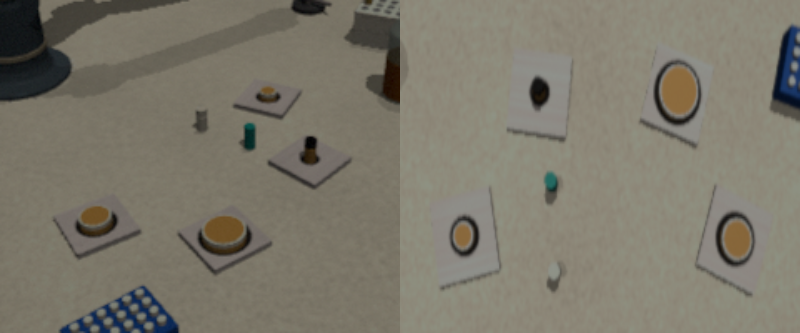

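All four sit inside their recesses, lids level at the expected heights: vial top (540,92), small dish (463,236), medium dish (737,238), large dish (679,90). The lookalikes haven't moved. Handing in.

```bash
python3 -c "
from plant import manip
print(manip.hand_in())"
```

```text
the job is handed in; nothing more can be done
None
```

The stack was taken apart from the top down: the vial and three dishes each sit upright and flat in their own recess, released, and I handed the job in at about 53 s; the bottle and tip box were never approached.

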